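# Vent the reservoir and draw the metering piston to its mark

## Task

On the dosing station, vent the white reservoir bottle first: press the sprung cap on top of it right down for a moment and let it spring back up. Then grip the black knob of the piston in the slanted barrel and draw it straight out along the barrel so that it does not bind, until the dark ring on the rod is level with the barrel's mouth (40 mm of travel, and not well past it). The job finishes with the gripper still gripping the piston and keeping it still at that mark, free of the barrel's sides or only lightly touching them; leave the things lying round about where they are.

Things in the scene. Friction and masses are not known exactly. Their poses are not given: they have to be found in the camera images.
- station: Fixed grey base plate, 130 x 230 x 12 mm; origin at the centre of its underside. At its y = -72 mm stands a fixed white bottle (68 mm wide, 165 mm tall) with the vent cap, at y = +75 mm the slanted aluminium barrel; a steel pipe joins them. Behind it to the left is a fixed analyser cabinet, 0.4 m tall (about x 0.5 to 0.95, y 0.25 to 0.6 m from the robot base): come round in front of that.
- vent_cap (a joint): Travel of the sprung white vent cap on the bottle: 0 m = up (rest), 0.010 m = fully down on its stop. It moves vertically; the spring takes 2 N to start and 6 N to hold fully down, and brings the cap back up when let go.
- vent_cap_top (a point): Centre of the flat top of the vent cap (round, 32 mm wide, about 204 mm above the table when up); press here from above.
- barrel: Round aluminium barrel, 38 mm wide and 100 mm long, fixed on the station. Origin at the centre of its mouth (about 129 mm above the table); +z points out of the bore along its axis, leaning 20 degrees from vertical towards the plate's -x (robot) side; y is the plate's y, level. The bore is 15.5 mm wide and 90 mm deep.
- piston: Loose piston in the bore, 0.1 to 0.2 kg: steel rod 14 mm wide and 102 mm long, with a round black knob 24 mm wide and 34 mm tall on its top. Origin at the rod's foot, +z up along the rod to the knob. At the start it is fully in: the foot is 90 mm below the mouth, 12 mm of bare rod shows between mouth and knob. It is held by nothing and slides back in when let go.
- piston_knob (a point): Centre of the black knob (17 mm below the knob's top); at the start 29 mm out from the barrel's mouth along the barrel's z. Grip the knob here with the fingers along the barrel's axis.
- piston_mark (a point): Centre of the dark ring round the rod, 2 mm wide, 50 mm up from the foot; at the start hidden in the bore 40 mm below the mouth.
- tip_rack: Bystander: yellow rack of pipette tips, 66 x 86 x 54 mm, origin at the centre of its underside; leave alone.
- timer: Bystander: small white bench timer, 52 x 62 x 23 mm, origin at the centre of its underside; leave alone.
- glove_carton: Bystander: white and green carton, 66 x 85 x 68 mm, origin at the centre of its underside; leave alone.

How it is judged:
By the outcome, as a careful person would: the job done as asked, in the order asked, and still so for the second after the job is handed in, while the arm keeps its last pose, push and grip.
It also fails if it takes over 48 s, if anything falls off the work surface, if the arm or the gripper's body presses on something with over 40 N, if the wrist force passes 120 N, or if a joint passes its speed limit or range.

## Robot

A 6-joint arm with a two-finger parallel gripper is mounted at the origin on a cart in front of the work surface, level with it; the furniture and walls round the work are solid. World frame = base frame: x ahead of the robot, y to its left, z up, the work surface at z = 0. Lengths are in m, angles in degrees, forces in N, time in s.
With the tool pointing down it reaches from about 0.375 to 0.9 m from the base axis. Payload 3.1 kg.
Tool frame: the origin (TCP) lies midway between the tips of the shut fingers; the grasp point (between the pads) lies 19 mm behind it; z points along the fingers, y is the line along which they close (so a half turn about z gives the same grasp; the last joint's range is limited). The gripper opens to 87 mm and grips with 3 to 60 N. Pads are 19 mm wide; open, the fingers measure 117 mm over their backs; the gripper's body (75 mm by 190 mm) begins 51 mm behind the grasp point.
Start: joints at [53.887, 30.224, 82.088, -0, 67.689, -10.227], TCP at [0.273, 0.562, 0.223] pointing down, gripper open.
Joint ranges: [-176.69, 176.69], [-43.24, 126.21], [12.49, 139.97], [-82, 262], [0, 151.66], [-163.58, 163.58]. Speed limits (degrees/s): [159.86, 159.86, 180, 180, 180, 180].

## Interface

Orientations are given as a 3x3 rotation matrix whose columns are the frame's x, y, z axes.
In Python, from rig import bot, job, capture, read_state gives the robot as it stands (bot), with the cameras as plain functions, the job (job) and the readings as plain functions.
- The arm moves only by the tool pendant, called after "Call:" as a command line: name --pt "numbers of a row" for each row, then --argument value for the rest. Schema: {"type":"object","properties":{"ticks":{"type":"array","items":{"type":"array","items":{"type":"number"},"minItems":7,"maxItems":7},"minItems":1,"maxItems":20},"only":{"type":"string"},"quiet":{"type":"boolean"},"lines":{"type":"string"}},"required":["ticks"],"additionalProperties":false}. ticks is a list of rows, 1 to 20 of them, each of 7 numbers: dx, dy, dz in units of 100 mm, then a rotation vector rx, ry, rz in units of 4 degrees, then the opening from 0.0 (shut) to 1.0 (fully open); each row is the pose to reach, as a shift and turn from the pose commanded when the call began, along the tool's axes at that moment; what a row does not reach only later rows make up. A row lasts 1/10 s, in which the tool goes at most 0.05 m and 8.59 degrees, less where a joint would pass 70% of its speed; a pose out of reach is approached as far as the arm can. The fingers move at their own pace and stop on an object; the grip force is fixed at half the most. Time passes only in rows, so rows that do not move let the fingers close. The tool returns the time, the measured TCP pose, the force, the opening and the grip force at its end. only (a regular expression) keeps the lines of the reply that match it, lines (a string "A,B") keeps lines A to B, and quiet returns only ok. Input that does not fit is refused with a message, and nothing moves.
- read_state(): the state, without advancing time (a new reading comes with each control period).
- capture(name): name is "scene" or "side" or "wrist"; returns a dict with "color" (420x560x3 uint8, red, green, blue), "K" (3x3 intrinsics, pixels), "view" (4x4, takes a point from world to camera coordinates); the wrist camera has in their place "mount" (4x4, takes a point from camera to tool coordinates, whose origin is the TCP and whose axes are the flange's). Camera axes: x right, y up, looking along -z (the intrinsics and any distortion apply to the point x, -y, -z); pixel columns grow to the right and rows downward; lengths in m; the calibration is good to about 2 mm. A picture is of the moment at which its call begins: read the wrist's pose just before it. There is no depth.
- job.hand_in(): hands the job in; it is judged then, once.
The state is a dict: "time_s": time; "joint_positions": joint angles; "qvel": joint speeds; "tau": joint torques, N m; "position": TCP position; "tcp_rot": TCP orientation; "force": force on the tool from outside, world axes, zero at the start; "moment": the same for the moment, N m; "opening": opening from 0.0 (shut) to 1.0 (fully open); "grasp_force": force on a finger pad.
Only numpy, scipy, OpenCV 4.12 (cv2) and the standard library are available. Lean on these libraries where they do the work, as an engineer would, in place of code of your own. Each camera call takes 0.05 s, during which the arm holds its last target. There are 200 camera calls.

## Working session

There is one attempt and no reset: what is moved stays moved. The work goes in short steps, Python scripts to look and compute and a tool call to move; the robot and the scene stay as the last step left them, time stands still between calls to the robot, and variables do not carry over. Pictures are saved under pics/ and viewed, at most 10 in all, crops included, and the job is handed in when it is done.

```bash
ls; mkdir -p pics; python3 - <<'E'
from rig import bot, job, capture, read_state
import cv2,numpy as np,pickle
s=read_state();print({k:np.round(v,3).tolist() for k,v in s.items()})
d={}
for n in("scene","side"):
    c=capture(n);d[n]=c;cv2.imwrite(f"pics/{n}0.png",c["color"][:,:,::-1]);print(n,c.keys(),c["K"],c["view"].round(3))
    if 'dist' in str(c.keys()): print([c[k] for k in c if 'dist' in k])
pickle.dump(d,open("d.pkl","wb"))
E
```

```text
pics
rig.py
{'time_s': 0.0, 'joint_positions': [53.886, 30.28, 82.157, 0.0, 67.688, -10.229], 'qvel': [0.049, -0.006, -0.069, 0.031, 0.176, -0.12], 'tau': [-0.0, -44.003, -17.66, 0.063, 0.058, -0.0], 'position': [0.272, 0.562, 0.222], 'tcp_rot': [[-0.9, 0.437, -0.001], [0.437, 0.9, -0.002], [0.0, -0.002, -1.0]], 'force': [-0.152, 0.907, -0.169], 'moment': [-0.032, -0.045, 0.053], 'grasp_force': 0.0, 'opening': 0.999}
scene dict_keys(['color', 'K', 'view']) [[452.36887348   0.         273.20404774]
 [  0.         452.36887348 212.54663861]
 [  0.           0.           1.        ]] [[ 0.706 -0.708 -0.018 -0.297]
 [ 0.499  0.479  0.722 -0.358]
 [-0.503 -0.518  0.691 -1.12 ]
 [ 0.     0.     0.     1.   ]]
side dict_keys(['color', 'K', 'view']) [[541.28778478   0.         277.26316065]
 [  0.         541.28778478 211.60509235]
 [  0.           0.           1.        ]] [[ 0.875 -0.484  0.009 -0.392]
 [ 0.319  0.59   0.742 -0.263]
 [-0.365 -0.646  0.671 -1.463]
 [ 0.     0.     0.     1.   ]]
```

View pics/scene0.png

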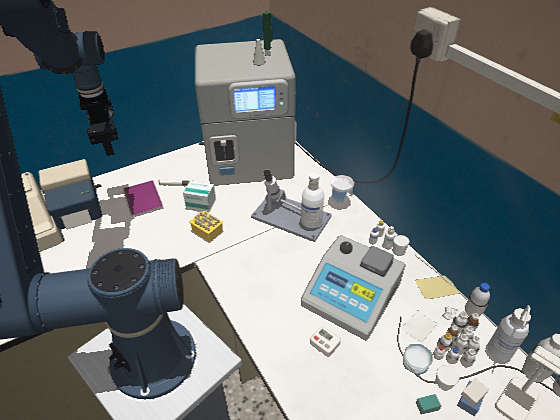

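View pics/side0.png

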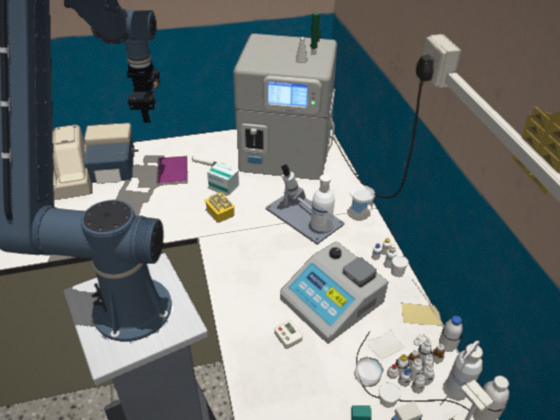

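The scene camera shows the station plate around (290,215), the knob near (269,178) and the bottle cap near (314,182). The side camera shows the knob near (286,171) and the cap near (325,183). I'll zoom in on both.

```bash
python3 - <<'E'
import pickle,cv2,numpy as np
d=pickle.load(open("d.pkl","rb"))
for n,(x,y) in dict(scene=(245,160),side=(260,155)).items():
    im=cv2.resize(d[n]["color"][y:y+85,x:x+100,::-1],None,fx=8,fy=7,interpolation=cv2.INTER_CUBIC)
    im=cv2.resize(d[n]["color"][y:y+85,x:x+100,::-1],None,fx=7,fy=7,interpolation=cv2.INTER_CUBIC)
    for i in range(0,100,10):
        cv2.line(im,(i*7,0),(i*7,8),(0,0,255));cv2.putText(im,str(x+i),(i*7,18),0,.35,(0,0,255))
        cv2.line(im,(0,i*7),(8,i*7),(0,0,255));cv2.putText(im,str(y+i),(9,i*7+4),0,.35,(0,0,255))
    cv2.imwrite(f"pics/{n}z.png",im)
E
```

```text
(no output)
```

View pics/scenez.png

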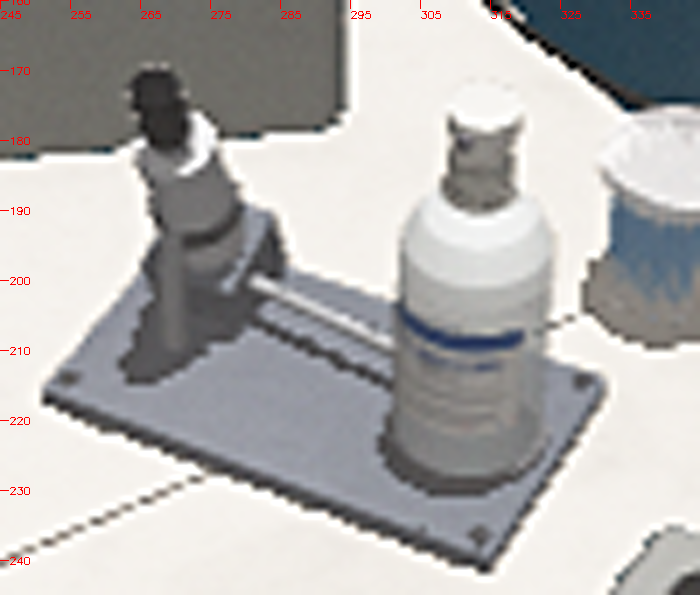

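View pics/sidez.png

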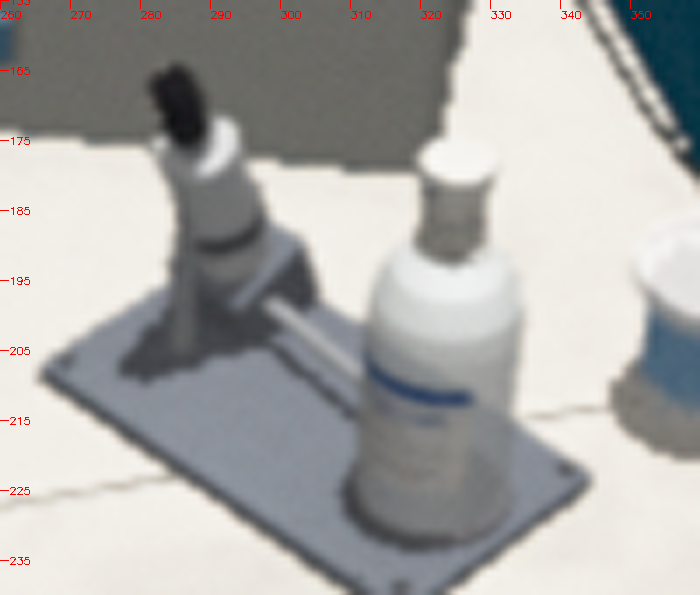

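The scene crop puts the plate corners at (251,216), (331.5,214.5) and (314.5,240), the cap top at (314.2,175.5) and the knob at (267.8,175.3). The side crop puts corners at (265.5,208) and (344,223), the cap at (324.6,177.8) and the knob at (285.5,170.5). Next I fit the station pose.

```bash
cat >h.py <<'E'
import numpy as np
from scipy.optimize import least_squares
from scipy.spatial.transform import Rotation as R
def proj(K,V,p):
    c=V[:3,:3]@p+V[:3,3]; q=K@np.array([c[0],-c[1],-c[2]]); return q[:2]/q[2]
a=np.radians(20); AX=np.array([-np.sin(a),0,np.cos(a)])
# station-frame points; u = barrel mouth x in the station frame
def pts(u): 
    m=np.array([u,.075,.129])
    return dict(L=np.array([-.065,.115,.012]),Rr=np.array([.065,-.115,.012]),B=np.array([-.065,-.115,.012]),
      cap=np.array([0,-.072,.204]),mouth=m,knob=m+.029*AX,ktop=m+.046*AX)
def world(s,p): return R.from_euler('z',s[2]).as_matrix()@p+[s[0],s[1],0]
E
python3 - <<'E'
from h import *
import pickle
d=pickle.load(open("d.pkl","rb"))
ob=[("scene","L",251,216),("scene","Rr",331.5,214.5),("scene","B",314.5,240),("scene","cap",314.2,175.5),("scene","knob",267.8,175.3),
("side","L",265.7,208),("side","Rr",344,223),("side","cap",324.6,177.8),("side","knob",285.5,170.5)]
f=lambda s:np.concatenate([proj(d[c]["K"],d[c]["view"],world(s,pts(s[3])[n]))-[x,y] for c,n,x,y in ob])
r=least_squares(f,[.7,.1,0,0],loss='soft_l1');s=r.x
print(s[:2],np.degrees(s[2]),s[3]);
for o,e in zip(ob,f(s).reshape(-1,2)):print(o[:2],e.round(2))
for n in pts(0):print(n,world(s,pts(s[3])[n]).round(4))
np.save("s.npy",s)
E
```

```text
[0.59571229 0.09125171] 15.65713801588631 -0.002091069073694214
('scene', 'L') [-0.64 -0.13]
('scene', 'Rr') [0.82 0.08]
('scene', 'B') [0.45 0.75]
('scene', 'cap') [ 0.   -0.04]
('scene', 'knob') [0.32 0.26]
('side', 'L') [-1.52 -1.12]
('side', 'Rr') [ 0.43 -0.3 ]
('side', 'cap') [ 0.03 -0.04]
('side', 'knob') [-0.22 -0.36]
L [0.5021 0.1844 0.012 ]
Rr [ 0.6893 -0.0019  0.012 ]
B [ 0.5642 -0.037   0.012 ]
cap [0.6151 0.0219 0.204 ]
mouth [0.5735 0.1629 0.129 ]
knob [0.5639 0.1602 0.1563]
ktop [0.5583 0.1587 0.1722]
```

```bash
cat >>h.py <<'E'
def rel(P,Rm,tgt,Rt=None):
    v=Rm.T@(np.array(tgt)-P); w=np.zeros(3) if Rt is None else np.degrees(R.from_matrix(Rm.T@Rt).as_rotvec())
    return np.r_[v.round(4),w.round(2)]
E
python3 - <<'E'
from h import *
from rig import bot, job, capture, read_state
s=read_state();P=np.array(s["position"]);M=np.array(s["tcp_rot"])
c=np.cos(np.radians(15.66));n=np.sin(np.radians(15.66))
Rt=np.array([[-n*-1*-1,c,0],[c,n,0],[0,0,-1]]);print(np.linalg.det(Rt))
for t in [(.36,.2,.30),(.5,.03,.27)]:print(rel(P,M,t,Rt))
print(capture("wrist")["mount"].round(3))
E
```

```text
1.0000000000000002
[-2.367e-01 -2.874e-01 -7.790e-02 -1.200e-01  3.000e-02  4.845e+01]
[-4.369e-01 -3.791e-01 -4.780e-02 -1.200e-01  3.000e-02  4.845e+01]
[[-0.001  0.957  0.289  0.079]
 [ 1.     0.001  0.001 -0.   ]
 [ 0.     0.289 -0.957 -0.163]
 [ 0.     0.     0.     1.   ]]
```

Careful with the scale: shifts go in units of 100 mm and turns go in units of 4 degrees. That gives: -0.437 m is -4.37, -0.42 m is -4.2, 48.4 degrees is 12.1.

Call:
pendant --pt "-0.3 -0.35 -0.3 0 0 1.25 0" --pt "-0.6 -0.7 -0.6 0 0 2.5 0" --pt "-0.9 -1.05 -0.78 0 0 3.75 0" --pt "-1.2 -1.4 -0.78 0 0 5 0" --pt "-1.5 -1.8 -0.78 0 0 6.25 0" --pt "-1.8 -2.15 -0.78 0 0 7.5 0" --pt "-2.1 -2.5 -0.78 0 0 8.75 0" --pt "-2.37 -2.87 -0.78 0 0 10 0" --pt "-2.37 -2.87 -0.78 0 0 11 0" --pt "-2.7 -3.02 -0.75 0 0 12 0" --pt "-3 -3.17 -0.7 0 0 12.1 0" --pt "-3.3 -3.32 -0.65 0 0 12.1 0" --pt "-3.6 -3.45 -0.6 0 0 12.1 0" --pt "-3.9 -3.58 -0.55 0 0 12.1 0" --pt "-4.2 -3.72 -0.5 0 0 12.1 0" --pt "-4.37 -3.79 -0.48 0 0 12.1 0" --pt "-4.37 -3.79 -0.48 0 0 12.1 0" --pt "-4.37 -3.79 -0.48 0 0 12.1 0"

```text
time_s: 1.95
position: [0.4996, 0.0311, 0.2703]
tcp_rot: [[-0.27, 0.963, -0.002], [0.963, 0.27, 0.001], [0.001, -0.002, -1.0]]
force: [-0.1, 0.1, -0.7]
opening: 0.004
grasp_force: 0.0
```

```bash
python3 - <<'E'
from h import *
from rig import bot, job, capture, read_state
import cv2,pickle
s=read_state();c=capture("wrist");P=np.array(s["position"]);M=np.array(s["tcp_rot"])
T=np.eye(4);T[:3,:3]=M;T[:3,3]=P
V=np.linalg.inv(T@c["mount"]);c["view"]=V;pickle.dump(c,open("w1.pkl","wb"))
print(P,M.round(3),s["joint_positions"])
st=np.load("s.npy");im=c["color"][:,:,::-1].copy()
for n in pts(0):
    q=proj(c["K"],V,world(st,pts(st[3])[n]));print(n,q.round(1))
cv2.imwrite("pics/w1.png",im)
E
```

```text
[0.49962566 0.03106669 0.27028643] [[-0.27   0.963 -0.002]
 [ 0.963  0.27   0.001]
 [ 0.001 -0.002 -1.   ]] [-9.27475943e+00  1.72431915e+01  9.61105048e+01  3.77145579e-02
  6.67575186e+01 -2.49792326e+01]
L [318.9  60.7]
Rr [401.3 230.3]
B [313.9 230.3]
cap [413.9 264.6]
mouth [398.2  85.2]
knob [398.1  81.9]
ktop [397.9  79.7]
```

View pics/w1.png

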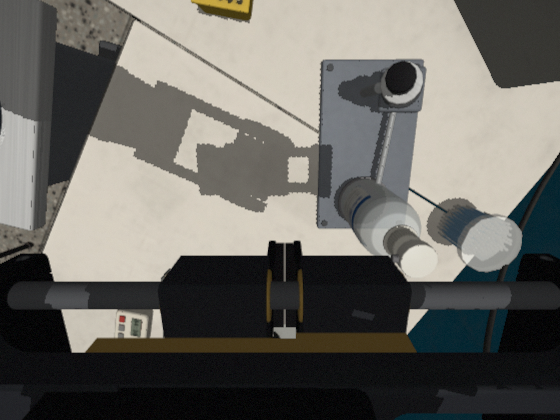

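The wrist view shows the cap at (419,260), the plate's left corner at (321,60), its near corner at (318,227) and the knob top at (401,77). I'll refit with these added.

```bash
python3 - <<'E'
from h import *
import pickle,cv2
d=pickle.load(open("d.pkl","rb"));d["w"]=pickle.load(open("w1.pkl","rb"))
g=d["w"]["color"][225:300,385:445].astype(int)
ob=[("scene","L",251,216),("scene","Rr",331.5,214.5),("scene","B",314.5,240),("scene","cap",314.2,175.5),("scene","knob",267.8,175.3),
("side","L",265.7,208),("side","Rr",344,223),("side","cap",324.6,177.8),("side","knob",285.5,170.5),
("w","L",321,60),("w","B",318,227),("w","cap",419,260),("w","ktop",401,77)]
def f(s):
    o=[]
    for c,n,x,y in ob:
        p=world(s,pts(s[3])[n]);k=d[c];z=-(k["view"][:3,:3]@p+k["view"][:3,3])[2]
        o.append((proj(k["K"],k["view"],p)-[x,y])*z/k["K"][0,0]*1000)
    return np.concatenate(o)
s=least_squares(f,[.6,.1,.27,0],loss='soft_l1').x
print(s[:2],np.degrees(s[2]),s[3]);
for o,e in zip(ob,f(s).reshape(-1,2)):print(o[:2],e.round(1),"mm")
for n in pts(0):print(n,world(s,pts(s[3])[n]).round(4))
np.save("s.npy",s)
from rig import bot, job, capture, read_state
t=read_state();P=np.array(t["position"]);M=np.array(t["tcp_rot"]);c=world(s,pts(0)["cap"])
for z in (.225,.204,.194):print(rel(P,M,[c[0],c[1],z]))
E
```

```text
[0.59716151 0.0929929 ] 15.481819696616382 -0.002594465192177899
('scene', 'L') [-2.2 -2.3] mm
('scene', 'Rr') [ 2.3 -1. ] mm
('scene', 'B') [0.7 0.8] mm
('scene', 'cap') [-0.4 -1.4] mm
('scene', 'knob') [ 0.6 -0.5] mm
('side', 'L') [-4.4 -5.4] mm
('side', 'Rr') [ 1.5 -2.2] mm
('side', 'cap') [ 0.2 -1.4] mm
('side', 'knob') [-0.5 -2.4] mm
('w', 'L') [-0.4 -0.8] mm
('w', 'B') [-4.5  3.5] mm
('w', 'cap') [-2.5  2.7] mm
('w', 'ktop') [-0.7  0.7] mm
L [0.5038 0.1865 0.012 ]
Rr [ 6.905e-01 -5.000e-04  1.200e-02]
B [ 0.5652 -0.0352  0.012 ]
cap [0.6164 0.0236 0.204 ]
mouth [0.5746 0.1646 0.129 ]
knob [0.5651 0.1619 0.1563]
ktop [0.5595 0.1604 0.1722]
[-0.0394  0.1106  0.0452  0.      0.      0.    ]
[-0.0395  0.1106  0.0662  0.      0.      0.    ]
[-0.0395  0.1106  0.0762  0.      0.      0.    ]
```

Converted, 0.111 m is 1.11, 0.074 m is 0.74.

Call:
pendant --pt "-0.13 0.37 0 0 0 0 0" --pt "-0.26 0.74 0.1 0 0 0 0" --pt "-0.4 1.11 0.3 0 0 0 0" --pt "-0.4 1.11 0.5 0 0 0 0" --pt "-0.4 1.11 0.61 0 0 0 0" --pt "-0.4 1.11 0.64 0 0 0 0" --pt "-0.4 1.11 0.67 0 0 0 0" --pt "-0.4 1.11 0.7 0 0 0 0" --pt "-0.4 1.11 0.72 0 0 0 0" --pt "-0.4 1.11 0.73 0 0 0 0" --pt "-0.4 1.11 0.73 0 0 0 0"

```text
time_s: 3.1
position: [0.618, 0.0225, 0.1983]
tcp_rot: [[-0.271, 0.963, 0.0], [0.963, 0.271, 0.001], [0.0, 0.001, -1.0]]
force: [-1.8, 1.0, 4.3]
opening: 0.009
grasp_force: 2.1
```

Call:
pendant --pt "0 0 0.02 0 0 0 0" --pt "0 0 0.04 0 0 0 0" --pt "0 0 0.05 0 0 0 0" --pt "0 0 0.06 0 0 0 0" --pt "0 0 0.06 0 0 0 0" --pt "0 0 0.06 0 0 0 0"

```text
time_s: 3.7
position: [0.6185, 0.0222, 0.194]
tcp_rot: [[-0.271, 0.963, 0.002], [0.963, 0.271, 0.0], [-0.0, 0.002, -1.0]]
force: [-5.6, 1.8, 14.2]
opening: 0.006
grasp_force: 7.4
```

Call:
pendant --pt "0 0 -0.1 0 0 0 0" --pt "0 0 -0.3 0 0 0 0" --pt "0 0 -0.6 0 0 0 0" --pt "0 0 -0.6 0 0 0 0.5" --pt "0 0 -0.6 0 0 0 0.8"

```text
time_s: 4.2
position: [0.6188, 0.0215, 0.2516]
tcp_rot: [[-0.271, 0.963, 0.002], [0.963, 0.271, -0.001], [-0.001, 0.002, -1.0]]
force: [-0.1, -0.4, -0.5]
opening: 0.115
grasp_force: 0.0
```

```bash
cat >>h.py <<'E'
def grip_rot(yaw):
    Z=R.from_euler('z',yaw).as_matrix(); z=-Z@AX; y=Z@np.array([np.cos(a),0,np.sin(a)]); return np.c_[np.cross(y,z),y,z]
E
python3 - <<'E'
from h import *
from rig import bot, job, capture, read_state
s=np.load("s.npy");t=read_state();P=np.array(t["position"]);M=np.array(t["tcp_rot"])
Rt=grip_rot(s[2]);m=world(s,pts(s[3])["mouth"]);A=-Rt[:,2]
for k in (.1,.075):print(rel(P,M,m+k*A,Rt),m+k*A)
print(t["force"])
E
```

```text
[  0.1498  -0.038    0.0283 -19.91     0.04     0.23  ] [0.54168024 0.15544936 0.22296926]
[  0.1498  -0.0295   0.0518 -19.91     0.04     0.23  ] [0.54992049 0.15773177 0.19947695]
[-0.09105877 -0.39565702 -0.45783181]
```

Call:
pendant --pt "0.3 -0.08 0 -1 0 0 0.9" --pt "0.6 -0.15 0.05 -2 0 0 0.9" --pt "0.9 -0.23 0.1 -3 0 0 0.9" --pt "1.2 -0.3 0.2 -4 0 0 0.9" --pt "1.5 -0.38 0.28 -5 0 0.05 0.9" --pt "1.5 -0.38 0.28 -5 0 0.05 0.9" --pt "1.5 -0.38 0.28 -5 0 0.05 0.9" --pt "1.5 -0.38 0.28 -5 0 0.05 0.9"

```text
time_s: 5.0
position: [0.5424, 0.1557, 0.2235]
tcp_rot: [[-0.267, 0.905, 0.33], [0.964, 0.251, 0.091], [-0.0, 0.343, -0.939]]
force: [-0.2, 0.5, -0.3]
opening: 0.83
grasp_force: 0.0
```

```bash
python3 - <<'E'
from h import *
from rig import bot, job, capture, read_state
import cv2,pickle
s=read_state();c=capture("wrist");P=np.array(s["position"]);M=np.array(s["tcp_rot"])
T=np.eye(4);T[:3,:3]=M;T[:3,3]=P
V=np.linalg.inv(T@c["mount"]);c["view"]=V;pickle.dump(c,open("w2.pkl","wb"))
st=np.load("s.npy")
for n in pts(0):print(n,proj(c["K"],V,world(st,pts(st[3])[n])).round(1))
print(c["K"][0,0]);cv2.imwrite("pics/w2.png",c["color"][:,:,::-1])
c=capture("scene");print(s["joint_positions"])
E
```

```text
L [197.4 151.8]
Rr [299.1 302.2]
B [211.5 321.3]
cap [316.9 401.1]
mouth [282.9 207.1]
knob [282.7 217.3]
ktop [282.6 224.4]
302.03136672351286
[  2.16162914  19.08084298 106.22037576   7.83193778  35.40198366
 -18.94509582]
```

View pics/w2.png

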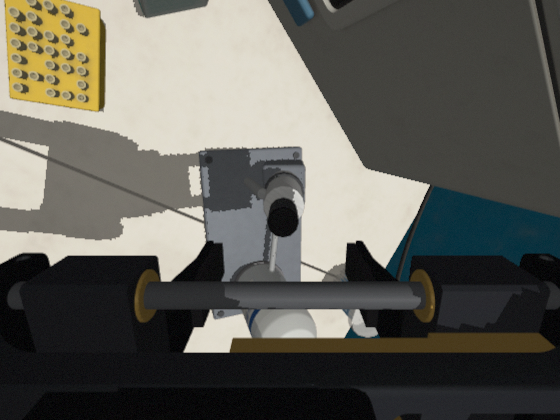

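The wrist view shows the knob near (284,219) centred between the fingers at columns 221 and 348. It is a few pixels above the prediction. I'll measure its silhouette and compare it with the model.

```bash
cat > sil.py <<'E'
from h import *
import cv2
def sil(c,s,lo,hi):  # knob silhouette hull predicted
    m=world(s,pts(s[3])["mouth"]);G=grip_rot(s[2]);t=np.linspace(0,2*np.pi,60)
    q=[proj(c["K"],c["view"],m-G[:,2]*k+.012*(G[:,0]*np.cos(u)+G[:,1]*np.sin(u))) for k in(lo,hi) for u in t]
    mk=np.zeros((420*4,560*4),np.uint8);cv2.fillConvexPoly(mk,cv2.convexHull((np.array(q)*4+2).astype(np.int32)),1)
    M=cv2.moments(mk,True);x,y,w,h=cv2.boundingRect(mk);return M["m10"]/M["m00"]/4,M["m01"]/M["m00"]/4,M["m00"]/16,np.array([x,y,w,h])/4
def obs(c,x,y,r=26,th=50):
    g=c["color"].max(2);k=np.zeros_like(g);k[y-r:y+r,x-r:x+r]=1
    n,l,st,ce=cv2.connectedComponentsWithStats(((g<th)&(k>0)).astype(np.uint8));i=1+st[1:,4].argmax();return ce[i],st[i]
E
python3 - <<'E'
from sil import *
import pickle
s=np.load("s.npy");c=pickle.load(open("w2.pkl","rb"))
print(sil(c,s,.012,.046));
for th in(35,50,60):print(obs(c,284,218,26,th))
c1=pickle.load(open("w1.pkl","rb"));print(sil(c1,s,.012,.046));
for th in(35,50):print(obs(c1,400,78,22,th))
E
```

```text
(283.0705448454214, 219.19416362995182, 1063.375, array([267.25, 198.  ,  31.75,  41.75]))
(array([282.41942605, 217.49779249]), array([268, 198,  30,  39, 906], dtype=int32))
(array([282.35313175, 217.41576674]), array([267, 198,  31,  39, 926], dtype=int32))
(array([282.25949367, 217.3628692 ]), array([267, 198,  31,  39, 948], dtype=int32))
(400.80162775980875, 79.0791203768809, 888.875, array([384.75,  61.75,  32.5 ,  35.5 ]))
(array([399.79558011,  77.50276243]), array([385,  62,  31,  32, 724], dtype=int32))
(array([400.07554417,  77.59667093]), array([385,  61,  31,  34, 781], dtype=int32))
```

```bash
python3 - <<'E'
from h import *
from rig import bot, job, capture, read_state
s=np.load("s.npy");t=read_state();P=np.array(t["position"]);M=np.array(t["tcp_rot"])
Rt=grip_rot(s[2]);m=world(s,pts(s[3])["mouth"]);A=-Rt[:,2]
print(rel(P,M,m+.010*A,Rt))
E
```

```text
[ 0.0003 -0.0013  0.0905  0.08    0.01   -0.03  ]
```

Call:
pendant --pt "0 -0.01 0.2 0 0 0 0.7" --pt "0.01 -0.01 0.45 0 0 0 0.7" --pt "0.01 -0.01 0.7 0 0 0 0.7" --pt "0.01 -0.01 0.85 0 0 0 0.7" --pt "0.01 -0.01 0.9 0 0 0 0.7" --pt "0.01 -0.01 0.9 0 0 0 0.7" --pt "0.01 -0.01 0.9 0 0 0 0.7"

```text
time_s: 5.8
position: [0.5701, 0.1649, 0.1393]
tcp_rot: [[-0.267, 0.905, 0.331], [0.964, 0.251, 0.092], [0.0, 0.343, -0.939]]
force: [0.0, 0.5, -0.2]
opening: 0.7
grasp_force: 0.0
```

```bash
python3 - <<'E'
from sil import *
from rig import bot, job, capture, read_state
s=read_state();c=capture("wrist");P=np.array(s["position"]);M=np.array(s["tcp_rot"])
T=np.eye(4);T[:3,:3]=M;T[:3,3]=P
c["view"]=np.linalg.inv(T@c["mount"]);st=np.load("s.npy")
print(rel(P,M,world(st,pts(st[3])["mouth"])-grip_rot(st[2])[:,2]*.01,grip_rot(st[2])))
print(sil(c,st,.012,.046));cv2.imwrite("pics/w3.png",c["color"][:,:,::-1])
E
```

```text
[-0.0015  0.0005  0.0011  0.07   -0.02    0.    ]
(284.83354951439657, 277.5145788221169, 2915.1875, array([260.  , 240.25,  50.  ,  72.25]))
```

View pics/w3.png

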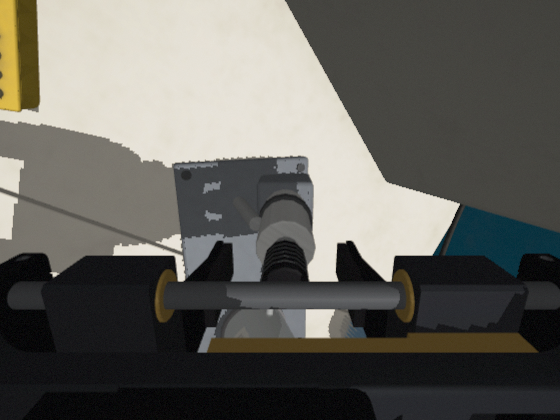

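The knob spans columns 260–307, midway between the fingers, and its upper edge at about row 239 matches the prediction. I'll close the gripper.

Call:
pendant --pt "0 0 0 0 0 0 0.2" --pt "0 0 0 0 0 0 0.2" --pt "0 0 0 0 0 0 0.2" --pt "0 0 0 0 0 0 0.2" --pt "0 0 0 0 0 0 0.1" --pt "0 0 0 0 0 0 0.1" --pt "0 0 0 0 0 0 0.1" --pt "0 0 0 0 0 0 0.1"

```text
time_s: 6.65
position: [0.5702, 0.1652, 0.139]
tcp_rot: [[-0.267, 0.905, 0.331], [0.964, 0.251, 0.092], [0.0, 0.343, -0.939]]
force: [1.5, -0.3, 0.6]
opening: 0.264
grasp_force: 30.0
```

```bash
python3 -c "
from rig import bot, job, capture, read_state
t=read_state();print(t['force'],t['moment'],t['position'])"
```

```text
[ 1.54775749 -0.28881995  0.64578123] [-0.05897231 -0.11852784  0.02279691] [0.57015151 0.16522602 0.13902163]
```

Call:
pendant --pt "0 0 -0.03 0 0 0 0.1" --pt "0 0 -0.07 0 0 0 0.1" --pt "0 0 -0.1 0 0 0 0.1" --pt "0 0 -0.1 0 0 0 0.1" --pt "0 0 -0.1 0 0 0 0.1"

```text
time_s: 7.15
position: [0.5666, 0.1643, 0.1487]
tcp_rot: [[-0.267, 0.905, 0.331], [0.964, 0.251, 0.092], [0.0, 0.343, -0.939]]
force: [2.4, 1.6, 1.6]
opening: 0.266
grasp_force: 30.0
```

```bash
python3 - <<'E'
from h import *
from rig import bot, job, capture, read_state
P0=np.array([0.57015151,0.16522602,0.13902163])
t=read_state();M=np.array(t["tcp_rot"]);print((M.T@(np.array(t["position"])-P0)*1000).round(2),(M.T@t["force"]).round(1),M.T@t["moment"])
E
```

```text
[  0.02  -0.14 -10.31] [ 0.9  3.1 -0.5] [-0.25937441 -0.00288334  0.00624401]
```

Converted, 0.0005 m is 0.005, -0.015 m is -0.15.

Call:
pendant --pt "0 0.003 -0.04 0 0 0 0.1" --pt "0 0.005 -0.08 0 0 0 0.1" --pt "0 0.005 -0.12 0 0 0 0.1" --pt "0 0.005 -0.15 0 0 0 0.1" --pt "0 0.005 -0.15 0 0 0 0.1" --pt "0 0.005 -0.15 0 0 0 0.1"

```text
time_s: 7.75
position: [0.5615, 0.163, 0.1626]
tcp_rot: [[-0.268, 0.905, 0.33], [0.964, 0.251, 0.092], [0.001, 0.342, -0.94]]
force: [1.8, 0.7, 0.7]
opening: 0.265
grasp_force: 30.0
```

```bash
python3 - <<'E'
from h import *
from rig import bot, job, capture, read_state
P0=np.array([0.57015151,0.16522602,0.13902163])
t=read_state();M=np.array(t["tcp_rot"]);print((M.T@(np.array(t["position"])-P0)*1000).round(2),(M.T@t["force"]).round(1),M.T@t["moment"])
E
```

```text
[  0.15  -0.29 -25.22] [0.2 2.1 0. ] [-0.281166   -0.07227724 -0.06747868]
```

Call:
pendant --pt "0 0.004 -0.04 0 0 0 0.1" --pt "0 0.006 -0.08 0 0 0 0.1" --pt "0 0.006 -0.12 0 0 0 0.1" --pt "0 0.006 -0.148 0 0 0 0.1" --pt "0 0.006 -0.148 0 0 0 0.1" --pt "0 0.006 -0.148 0 0 0 0.1"

```text
time_s: 8.35
position: [0.5568, 0.1618, 0.1764]
tcp_rot: [[-0.268, 0.906, 0.329], [0.964, 0.251, 0.092], [0.001, 0.341, -0.94]]
force: [0.5, -0.3, 0.1]
opening: 0.264
grasp_force: 30.0
```

```bash
python3 - <<'E'
from h import *
from rig import bot, job, capture, read_state
import cv2
P0=np.array([0.57015151,0.16522602,0.13902163])
t=read_state();M=np.array(t["tcp_rot"]);print((M.T@(np.array(t["position"])-P0)*1000).round(2),(M.T@t["force"]).round(1),M.T@t["moment"])
w=[]
for n,(x,y) in dict(wrist=(235,180),scene=(240,130),side=(255,125)).items():
    c=capture(n)["color"][y:y+120,x:x+(100 if n=="wrist" else 80),::-1]; w.append(cv2.resize(c,None,fx=3,fy=4.5) if 0 else cv2.resize(c,None,fx=3,fy=3,interpolation=cv2.INTER_CUBIC))
cv2.imwrite("pics/e.png",np.hstack(w))
E
```

```text
[  0.28  -0.23 -39.82] [-0.4  0.4  0. ] [ 0.11991059 -0.15434948  0.01517742]
```

View pics/e.png

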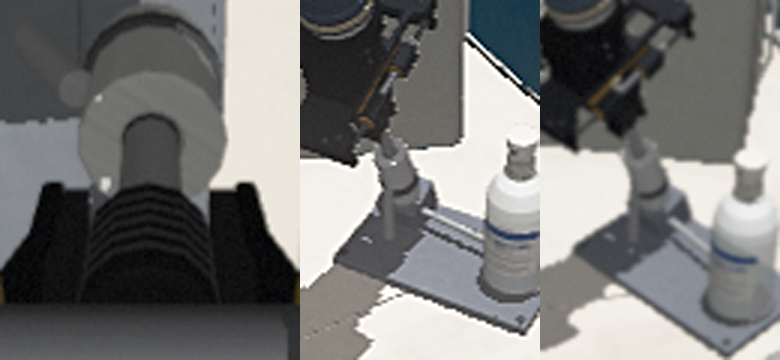

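The rod is drawn out, there is a dark arc where it meets the mouth, and the forces are small. I'll zoom in on the wrist view to confirm it is the ring.

```bash
python3 - <<'E'
from h import *
from rig import bot, job, capture, read_state
import cv2
c=capture("wrist")["color"][200:250,255:315,::-1]
cv2.imwrite("pics/e2.png",cv2.resize(c,None,fx=11,fy=11,interpolation=cv2.INTER_NEAREST))
print(c[:,30:32].mean((1,2)).astype(int))
P0=np.array([0.57015151,0.16522602,0.13902163]);q=[]
t=read_state();M=np.array(t["tcp_rot"]);print((M.T@(np.array(t["position"])-P0)*1000).round(2),(M.T@t["force"]).round(1),t["qvel"])
E
```

```text
[ 86  86  86  90 110 119 115 113 113 112 113 113 114 114 115 113 108  85
  45  52  69  71  70  71  70  71  72  72  70  71  71  70  71  70  70  70
  71  71  72  71  65  41  12  16  32  27  15  20  31  29]
[  0.25  -0.21 -39.56] [-1.2 -0.3  1.2] [-0.0112662  -0.00096717 -0.01085813  0.13588045  0.05099927 -0.0300003 ]
```

View pics/e2.png

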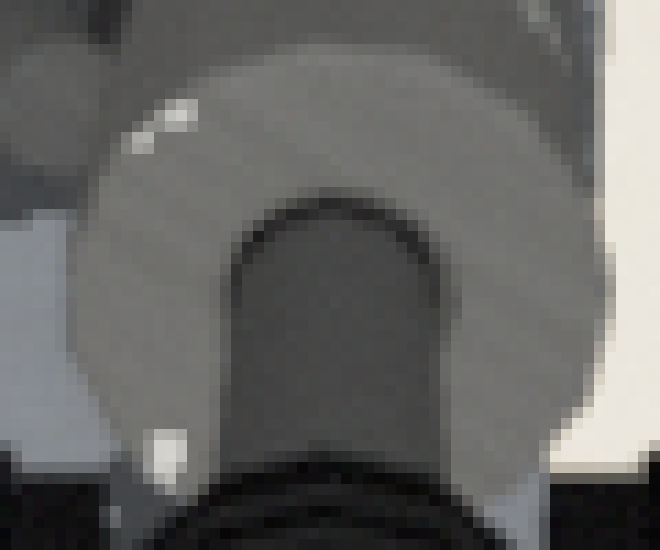

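The dark arc at crop row 18 (image row 218) is the ring just emerging or level at the mouth, and the rod is centred. Before handing in I'll check the knob's row in the grip against the pre-grip picture for slip.

```bash
python3 - <<'E'
from sil import *
from rig import bot, job, capture, read_state
a=cv2.imread("pics/w3.png");c=capture("wrist");b=c["color"]
for i in(a,b):print(i[232:262,283:287].mean((1,2)).astype(int))
t=read_state();T=np.eye(4);T[:3,:3]=t["tcp_rot"];T[:3,3]=t["position"];V=np.linalg.inv(T@c["mount"])
G=T[:3,:3];P=T[:3,3]
# rows of far-side (tool +x) rod surface at distance h beyond knob foot; knob foot is 2 mm beyond... knob centre 19 mm behind TCP
for k in(-.002,.046,.048,.049,.050,.051,.052):print(k,proj(c["K"],V,P+G@[.012 if k<0 else .007,0,k+(-.002)+.002]).round(1),proj(c["K"],V,P+G@[.019,0,k]).round(1))
E
```

```text
[112 110 108 104  91  75  69  61  37   7  17  31  27  13  20  32  28   8
  22  37  27  11  19  42  38  13  14  26  44  36]
[71 71 71 71 71 70 71 70 62 36 11 16 33 29 13 23 33 25 11 24 35 26  9 18
 34 29 14 13 26 34]
-0.002 [283.5 238.3] [283.5 226.8]
0.046 [283.7 219.2] [283.7 203.4]
0.048 [283.8 218.3] [283.7 202.6]
0.049 [283.8 217.9] [283.7 202.3]
0.05 [283.8 217.5] [283.7 201.9]
0.051 [283.8 217. ] [283.7 201.5]
0.052 [283.8 216.6] [283.7 201.2]
```

Call:
pendant --pt "0 0 -0.003 0 0 0 0.1" --pt "0 0 -0.003 0 0 0 0.1" --pt "0 0 -0.003 0 0 0 0.1" --pt "0 0 -0.003 0 0 0 0.1"

```text
time_s: 9.0
position: [0.5569, 0.1618, 0.1764]
tcp_rot: [[-0.268, 0.906, 0.328], [0.964, 0.251, 0.092], [0.001, 0.341, -0.94]]
force: [1.0, 1.0, -2.5]
opening: 0.268
grasp_force: 30.0
```

```bash
python3 -c "
from rig import bot, job, capture, read_state
print(job.hand_in())"
```

```text
the job is handed in; nothing more can be done
None
```

I handed the job in at about 9 s: the vent cap was pressed onto its stop (14 N) and released, then the piston was drawn out about 40 mm (39.6–39.8 mm by arm position) and is still held there at 30 N, with at most about 3 N of sideways force; no verdict was returned.

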